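Seat a counterweight and bring the screwdriver to it

ROBOT

A 7-joint arm with a two-finger parallel gripper is mounted at the origin on the work surface; the furniture and walls round the work are solid. World frame = base frame: x ahead of the robot, y to its left, z up, the work surface at z = 0. Lengths are in m, angles in degrees, forces in N, time in s.
With the tool pointing down it reaches from about 0.425 to 0.875 m from the base axis. Payload 4.7 kg.
Tool frame: the origin (TCP) lies at the very end of the fingers, on their centre line; the grasp point (between the pads) lies 19 mm behind it (env.grasp_offset is the distance from the TCP to the grasp point, in m); z points along the fingers, y is the line along which they close (so a half turn about z gives the same grasp; the last joint's range is limited). The gripper opens to 87 mm and grips with 3 to 60 N. Pads are 19 mm wide; open, the fingers measure 117 mm over their backs; the gripper's body (75 mm by 190 mm) begins 51 mm behind the grasp point.
Start: joints at [74.891, 18.392, -4.016, 83.108, 1.295, 78.541, -3.26], TCP at [0.178, -0.625, 0.223] pointing down, gripper open.
Joint ranges: [-163.93, 163.93], [-17.29, 119.83], [-79.2, 71.16], [3.27, 140.29], [-89.18, 269.18], [5.43, 117.66], [-154.24, 154.24]. Speed limits (degrees/s): [147.25, 147.25, 180, 180, 180, 180, 180].

INTERFACE

Orientations are given as [roll, pitch, yaw] about the fixed x, y, z axes, in that order (R = Rz(yaw) Ry(pitch) Rx(roll)).
In Python, from cell import env gives the robot as it stands. The module is installed in compiled form; this text tells all that it offers.
- The arm moves only by the tool drive_tool, never from a script. Its argument "moves" is one flat list of numbers, 5 for each row, row after row: the shift along the tool's x, y, z in units of 40 mm (1.0 is 40 mm), then the turn about the tool's z in units of 10 degrees (1.0 is 10 degrees), then the finger opening in mm, from 0 to 87. A call has 1 to 5 rows; each row is the pose to reach, as a shift and turn from the pose commanded when the call began, along the tool's axes at that moment; what a row does not reach only later rows make up. A row lasts 1/8 s, in which the tool goes at most 62.5 mm and 10.7 degrees, less where a joint would pass 70% of its speed; a pose out of reach is approached as far as the arm can. A call with a gripper value outside its range is refused whole. The fingers move at their own pace and stop on an object; "squeeze" is the grip in N (left out, the last holds). Time passes only in rows, so rows that repeat a pose let the fingers close. It gives the time, the measured TCP pose, the force, the opening and the grip force at its end, in the units of the state.
- env.get_obs(): the state, without advancing time (a new reading comes with each control period).
- env.read_camera(name): name is "scene" or "top"; returns (picture, depth): 400x640x3 uint8, red, green, blue; 400x640 float32, m along the optical axis (not along the pixel's ray), 0 where there is no reading.
- env.camera_model(name): a dict with "K" (3x3 intrinsics, pixels), "k1" (the pictures are not rectified: a ray, as slopes to the right and down, at radius r is drawn at 1 + k1 r^2 times it, then the intrinsics apply), "rvec" (rotation vector, rad) and "tvec" (3), from world to camera coordinates, as OpenCV has them. Camera axes: x right, y down, z forward; pixel columns grow to the right and rows downward; lengths in m; the calibration is good to about 2 mm. A picture is of the moment at which its call begins. camera_model takes no time and is no camera call.
- env.sign_off(): hands the job in; it is judged then, once.
The state is a dict: "time_s": time; "qpos": joint angles; "joint_velocities": joint speeds; "effort": joint torques, N m; "tool_pos": TCP position; "tool_rot": TCP orientation; "force": force on the tool from outside, world axes, zero at the start; "wrist_torque": the same for the moment, N m; "grip_width": finger opening in m; "grasp_force": force on a finger pad.
Only numpy, scipy, OpenCV 4.12 (cv2) and the standard library are available. Lean on these libraries where they do the work, as an engineer would, in place of code of your own. Each camera call takes 0.05 s, during which the arm holds its last target. There are 200 camera calls.

TASK

Take the brass counterweight plug out of the orange parts block and slide it, head up, fully home into the bore of the aluminium fixture, and let go of it. Then draw the red screwdriver out of the slanted blue stand, turn it upright with its tip pointing straight down, and hold it raised with the tip about three centimetres above the middle of the plug's head, touching nothing with it. Finish still holding the screwdriver there, and leave the other things on the table where they are.

Things in the scene. Friction and masses are not known exactly. Their poses are not given: they have to be found in the camera images.
- plug: Loose upright brass plug, 60 to 130 g: round shank 16 mm diameter, 45 mm long, tapered foot; on it a round ribbed head 20 mm diameter, 18 mm high, with a dark cross on top. Origin at the centre of the foot, z up; the head's underside is at z = 45 mm, its top at 63 mm. It starts in the parts block, its head and 25 mm of shank above the block.
- plug_top (a point): Centre of the top of the plug's head, 63 mm above its foot.
- parts_block: Orange plastic block 60 x 60 x 30 mm, fixed to the table, with one loose blind hole (19 mm diameter, 20 mm deep) in the middle of its top, where the plug stands at the start. Origin at the centre of its underside, z up. Behind it, at the back edge of the table, stands a green post, 50 mm square and taller than the arm, at x = 0.60, y = 0.23: keep the arm clear of it.
- fixture: Bare aluminium block 60 x 60 mm on a dark steel flange 90 x 80 x 10 mm, fixed to the table; top at z = 60 mm. In the middle of the top is an upright bore, 18 mm diameter with a 2 mm chamfer, 50 mm deep; the plug is home when its head rests on the top face. Origin at the centre of its underside, z up.
- bore_mouth (a point): Centre of the fixture's bore at its top face, 60 mm above the table.
- driver: Loose screwdriver, 200 mm, 60 to 120 g: red handle 29 x 28 x 96 mm, steel shaft 6 mm thick, 104 mm long. At the start it leans about 46 degrees, handle up and away from the robot, the shaft in the stand's sleeve, the handle's end on its mouth. Own y runs from the tip (-100 mm) to the handle's end (+100 mm; handle from 4 mm); the axis is at x = 0, z = 14 mm; own x is level, across the handle.
- driver_tip (a point): The screwdriver's tip, on its axis.
- driver_grip (a point): A point on the axis of the screwdriver's handle, 56 mm from the handle's lower end and 40 mm from its upper end, 160 mm from the tip; the handle is 29 mm wide here. Its axes are parallel to those of driver.
- stand: Dark steel plate 130 x 70 x 8 mm, fixed to the table, with a slanted blue square sleeve: 20 mm outside, 8 mm bore, 70 mm long. Origin at the centre of the plate's underside; z up; own x level, the way the sleeve and handle lean (45 degrees), away from the robot within about 0.6 rad. The driver comes out along own (x, z) = (0.71, 0.71) and is free after 105 mm.
- sleeve_mouth (a point): Centre of the upper mouth of the sleeve, 90 mm above the table.
- bottle: White squeeze bottle with red cap, 60 mm wide, 178 mm tall, a bystander. Origin at the centre of its foot.
- iron_a: Bright golf iron head, 43 x 106 x 76 mm, a bystander. Origin under its middle.
- iron_b: Another bright golf iron head, 43 x 106 x 76 mm, a bystander. Origin under its middle.
- black_head: Black golf club head, 62 x 105 x 69 mm, a bystander. Origin under its middle.

How it is judged (in metres and radians):
On the way, in this order (a step that is already met when the one before it is completed fails the run):
1. the plug is home in the fixture's bore and let go (horizontal distance between plug and bore_mouth below 0.004 m and z of plug_top in the frame of fixture below 0.081 m and angle between plug's own z axis and vertical below 0.08 rad and contact force between the fingers and plug below 0.1 N), for 0.2 s.
2. the screwdriver is drawn clear of the stand and held in the fingers (height (world z) of driver_tip above 0.095 m and contact force between the fingers and driver above 0.5 N and contact force between driver and stand below 0.05 N), for 0.1 s.
At the end, for the whole second after the job is handed in: Plug home (4 mm of bore axis, upright within 0.08 rad, head within 3 mm of the top face). Screwdriver still, held in the fingers, upright within 0.2 rad, tip down, 10 to 60 mm above the plug's head and within 20 mm of its middle, touching neither plug, fixture nor stand (horizontal distance between plug and bore_mouth below 0.004 m and z of plug_top in the frame of fixture below 0.081 m and angle between plug's own z axis and vertical below 0.08 rad and angle between driver's own y axis and vertical below 0.2 rad and horizontal distance between driver_tip and plug_top below 0.02 m and z of driver_tip in the frame of plug_top between 0.01 and 0.06 m and contact force between the fingers and driver above 0.5 N and contact force between driver and stand below 0.05 N and contact force between driver and plug below 0.05 N and contact force between driver and fixture below 0.05 N and linear speed of driver below 0.03 m/s); the arm keeps its last pose, push and grip.
It fails at once if a bystander is pushed more than 3 cm (distance of any of bottle, iron_a, iron_b, black_head from where it was at the start of the episode above 0.03 m).
It also fails if it takes over 61 s, if anything falls off the work surface, if the arm or the gripper's body presses on something with over 40 N, if the wrist force passes 120 N, or if a joint passes its speed limit or range.

## Working session

There is one attempt and no reset: what is moved stays moved. The work goes in short steps, Python scripts to look and compute and a tool call to move; the robot and the scene stay as the last step left them, time stands still between calls to the robot, and variables do not carry over. Pictures are saved under pics/ and viewed, at most 10 in all, crops included, and the job is handed in when it is done.

Besides the shell and the picture viewer there is one more tool, called after "Call:" in YAML: its name, and indented under it one key for each argument. drive_tool: Moves the arm, as the interface text tells. Its arguments: {"type":"object","properties":{"moves":{"type":"array","items":{"type":"number"}},"squeeze":{"type":"number"}},"required":["moves"]}

```bash
mkdir -p pics
cat > h.py <<'E'
import numpy as np, cv2
from cell import env
def cam(n):
    m=env.camera_model(n); R=cv2.Rodrigues(np.array(m["rvec"],float))[0]
    return np.array(m["K"],float), float(m["k1"]), R, np.array(m["tvec"],float).ravel()
def rays(n,uv):
    K,k1,R,t=cam(n); uv=np.atleast_2d(np.array(uv,float))
    d=np.c_[(uv[:,0]-K[0,2])/K[0,0],(uv[:,1]-K[1,2])/K[1,1]]
    s=d.copy()
    for _ in range(20): s=d/(1+k1*(s**2).sum(1,keepdims=True))
    return -R.T@t, np.c_[s,np.ones(len(s))]@R   # origin, dirs (depth 1)
def onz(n,uv,z):
    o,d=rays(n,uv); return o+d*((z-o[2])/d[:,2])[:,None]
def cloud(n,depth):
    v,u=np.mgrid[:400,:640]; o,d=rays(n,np.c_[u.ravel(),v.ravel()])
    P=o+d*depth.ravel()[:,None]; P[depth.ravel()==0]=np.nan
    return P.reshape(400,640,3)
def proj(n,P):
    K,k1,R,t=cam(n); c=np.atleast_2d(P)@R.T+t; s=c[:,:2]/c[:,2:]
    s=s*(1+k1*(s**2).sum(1,keepdims=True)); return s*[K[0,0],K[1,1]]+[K[0,2],K[1,2]]
E
python3 - <<'E'
from h import *
for n in("scene","top"):
    p,d=env.read_camera(n); np.savez(""+n,p=p,d=d); cv2.imwrite(f"pics/{n}0.png",p[:,:,::-1])
    K,k1,R,t=cam(n); print(n,K.round(1).tolist(),k1,(-R.T@t).round(3),R[2].round(3),(d>0).mean())
o=env.get_obs(); print(o)
E
```

```text
scene [[498.1, 0.0, 323.9], [0.0, 498.1, 200.3], [0.0, 0.0, 1.0]] -0.08185111763920425 [-0.371  0.493  0.862] [ 0.675 -0.473 -0.567] 0.99587109375
top [[410.2, 0.0, 314.1], [0.0, 410.2, 201.4], [0.0, 0.0, 1.0]] -0.04172176537034388 [ 0.419 -0.094  1.121] [ 0.104 -0.026 -0.994] 0.99605859375
{'time_s': 0.1, 'qpos': array([74.89249639, 18.43649955, -4.01555521, 83.16850561,  1.29727401,
       78.54174629, -3.26073486]), 'joint_velocities': array([ 0.08397079, -0.12726691,  0.00231349, -0.20642713, -0.00858081,
        0.07457672,  0.08128139]), 'effort': array([-3.00657052e-05, -4.92572629e+01, -4.05692048e-01, -3.13398850e+01,
       -6.41933153e-02,  3.95214208e-02,  5.39760731e-05]), 'tool_pos': array([ 0.17804084, -0.62461494,  0.22154659]), 'tool_rot': array([-1.79898610e+02,  7.73737197e-03,  1.59168596e+01]), 'force': array([-0.03954832, -0.52251137, -0.0794051 ]), 'wrist_torque': array([-0.0348115 , -0.0044222 , -0.00417647]), 'grasp_force': 0.0, 'grip_width': 0.08694121883977224}
```

View pics/scene0.png

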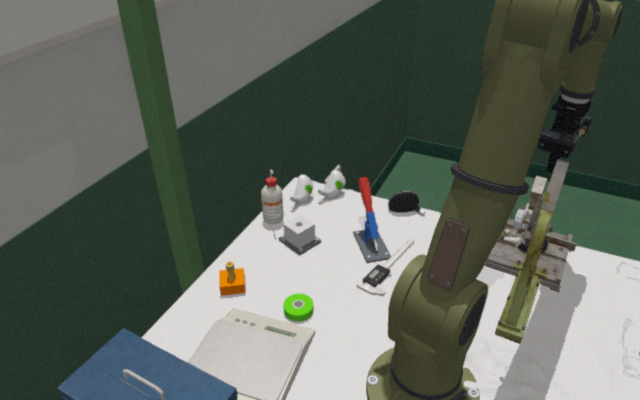

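View pics/top0.png

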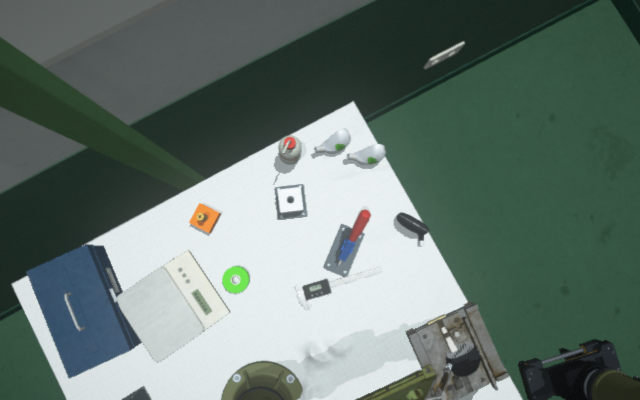

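The views show: the plug head at top (203,218) in the orange block, the fixture bore at top (291,200), the red handle around top (360,222) leaning over the blue sleeve at (347,248), and the bottle at (290,148).

Run:
```python
from h import *
D={n:np.load(n+".npz") for n in("scene","top")}
C={n:cloud(n,D[n]["d"]) for n in D}
def blobs(n,m,win):
    u0,u1,v0,v1=win; k=np.zeros(m.shape,bool); k[v0:v1,u0:u1]=m[v0:v1,u0:u1]; return k
p=D["top"]["p"]; hsv=cv2.cvtColor(p,cv2.COLOR_RGB2HSV).astype(int)
H,S,V=hsv[...,0],hsv[...,1],hsv[...,2]
print(hsv[213:224,197:212,0]); print(hsv[213:224,197:212,2]); print((C["top"][213:224,197:212,2]*1000).round())
# orange
k=blobs("top",(H<20)&(S>150)&(V>80),(180,230,195,245))
c=cv2.minAreaRect(np.argwhere(k)[:,::-1].astype(np.float32)); print("orange",c,onz("top",c[0],.03))
# bore
k=blobs("top",V<90,(281,301,190,210)); uv=np.argwhere(k)[:,::-1].mean(0); print("bore",uv,k.sum(),onz("top",uv,.06))
k=(abs(C["top"][...,2]-.06)<.008); k=blobs("top",k,(270,312,180,222)); 
c=cv2.minAreaRect(np.argwhere(k)[:,::-1].astype(np.float32)); print("fixtop",c,onz("top",c[0],.06), np.nanmedian(C["top"][k],0))
for n,win in(("top",(340,385,200,250)),("scene",(350,385,170,225))):
    p=D[n]["p"]; h=cv2.cvtColor(p,cv2.COLOR_RGB2HSV)
    for nm,m in(("red",((h[...,0]<8)|(h[...,0]>172))&(h[...,1]>140)&(h[...,2]>60)),("blue",(h[...,0]>100)&(h[...,0]<125)&(h[...,1]>130))):
        k=blobs(n,m,(win[0]-15,win[1]+20,win[2],win[3]+30)); k=cv2.erode(k.astype(np.uint8),np.ones((3,3)))>0
        P=C[n][k]; P=P[np.isfinite(P[:,0])&(P[:,2]>.02)]; c=P.mean(0); u,s,vt=np.linalg.svd(P-c); a=vt[0]*np.sign(vt[0][2]); q=(P-c)@a
        print(n,nm,len(P),c.round(4),a.round(3),(c+a*q.min()).round(4),(c+a*q.max()).round(4),"yaw",np.degrees(np.arctan2(a[1],a[0])).round(1))
for nm,(u0,u1,v0,v1) in dict(bottle=(278,303,133,165),ia=(312,352,126,158),ib=(345,388,142,168),blk=(393,430,210,246)).items():
    P=C["top"][v0:v1,u0:u1].reshape(-1,3); P=P[P[:,2]>.015]; print(nm,P.min(0).round(3),P.max(0).round(3))
```

```text
[[15 18 22 22 20 17 13 12 12 12 12 13 13 14 14]
 [19 21 22 23 23 23 19 13 12 12 12 13 13 14 14]
 [21 22 21 21 22 23 21 21 16 13 12 12 13 14 14]
 [22 22 21 22 22 23 22 22 22 19 13 12 13 14 14]
 [22 22 21 21 22 23 22 22 22 20 15 12 13 14 14]
 [21 22 22 22 23 22 21 27 21 20 14 12 14 14 14]
 [17 22 22 23 22 21 22 23 21 15 13 14 14 14 14]
 [14 15 19 20 18 15 15 17 16 13 13 14 14 14 14]
 [12 12 13 12 12 11 11 12 12 13 14 14 14 14 14]
 [12 11 12 11 12 12 11 12 13 14 14 14 14 14 14]
 [13 12 11 12 11 12 12 13 14 14 14 14 14 14 14]]
[[238 233 234 231 217 201 201 203 211 217 220 222 227 241 241]
 [229 219 223 222 224 224 153 132 157 188 215 221 226 240 241]
 [223 175 179 163 197 228 197 117 127 148 188 219 225 240 241]
 [223 185 126 133 218 231 217 119 114 127 156 215 226 240 241]
 [225 190 131 150 188 228 204 115 110 119 147 209 229 240 242]
 [228 205 201 224 226 220 145  97 105 116 154 220 239 241 241]
 [235 225 222 222 216 166 110  97 105 133 195 238 241 242 241]
 [230 186 185 167 140 115 117 113 126 183 232 241 242 242 241]
 [188 164 163 160 152 139 139 145 181 231 241 241 241 242 241]
 [19
[... 1209 characters left out ...]
7]
top red 16 [ 0.4927 -0.2403  0.1596] [-0.716 -0.605  0.348] [ 0.4961 -0.2373  0.1579] [ 0.4886 -0.2437  0.1615] yaw -139.8
top blue 52 [ 0.4079 -0.208   0.0764] [ 0.629 -0.294  0.72 ] [ 0.3886 -0.199   0.0543] [ 0.4232 -0.2151  0.0939] yaw -25.0
scene red 206 [ 0.4662 -0.2271  0.1351] [ 0.665 -0.252  0.703] [ 0.4316 -0.214   0.0985] [ 0.491  -0.2365  0.1613] yaw -20.7
scene blue 178 [ 0.4053 -0.1993  0.0649] [ 0.435 -0.314  0.844] [ 0.3896 -0.1879  0.0345] [ 0.4203 -0.2101  0.094 ] yaw -35.8
bottle [ 0.63  -0.085  0.015] [ 0.695 -0.026  0.181]
ia [ 0.654 -0.22   0.016] [ 0.726 -0.12   0.081]
ib [ 0.639 -0.308  0.018] [ 0.695 -0.202  0.08 ]
blk [ 0.425 -0.427  0.015] [ 0.51  -0.345  0.072]
```

Run:
```python
from h import *
D={n:np.load(n+".npz") for n in("scene","top")}
C={n:cloud(n,D[n]["d"]) for n in D}; T=C["top"]
P=T[208:226,190:212].reshape(-1,3); q=P[P[:,2]>.067]; print("plug",len(q),q.mean(0).round(4),((q.min(0)+q.max(0))/2).round(4))
print("TCP px",proj("top",[.178,-.625,.222]),proj("scene",[.178,-.625,.222]))
for n in C:
  P=C[n].reshape(-1,3); 
  for x in np.arange(0,.7,.1):
    r=[]
    for y in np.arange(-.8,.4,.1):
      k=(abs(P[:,0]-x-.05)<.05)&(abs(P[:,1]-y-.05)<.05)&(P[:,2]<.9); r.append(int(1000*np.nanpercentile(P[k,2],98)) if k.sum()>5 else -1)
    print(n,round(x,1),r)
# driver top handle points
p=D["top"]["p"]; h=cv2.cvtColor(p,cv2.COLOR_RGB2HSV)
m=((h[...,0]<10)|(h[...,0]>170))&(h[...,1]>110)&(h[...,2]>50); k=np.zeros_like(m); k[200:245,340:380]=m[200:245,340:380]
r=cv2.minAreaRect(np.argwhere(k)[:,::-1].astype(np.float32)); print(k.sum(),r)
Q=T[k]; b=np.linspace(Q[:,2].min(),Q[:,2].max(),6); print(Q[:,2].min(),Q[:,2].max())
for i in range(5):
    s=Q[(Q[:,2]>=b[i])&(Q[:,2]<=b[i+1])]; print(len(s),s.mean(0).round(4))
```

```text
plug 52 [0.4838 0.1687 0.0725] [0.4836 0.1692 0.0723]
TCP px [[542.02956546 358.26417984]] [[556.29970757 163.16685569]]
scene 0.0 [-1, 43, 243, 655, 631, 692, 719, 711, 402, 4, -1, -1, -1]
scene 0.1 [335, 628, 634, 108, 217, -1, -1, 12, 12, 57, 59, 97, 99]
scene 0.2 [-1, 462, 469, 50, 2, 3, 15, 8, 22, 57, 59, 97, 123]
scene 0.3 [-1, -1, -1, 2, 3, 58, 54, 3, 24, 33, 58, 95, 98]
scene 0.4 [-1, -1, -1, 61, 66, 157, 68, 11, 2, 70, 21, 3, 670]
scene 0.5 [-1, -1, -1, -1, 9, 3, 3, 61, 2, 31, 660, 681, 696]
scene 0.6 [-1, -1, -1, -1, 46, 71, 61, 133, 2, 632, 657, 614, -1]
top 0.0 [-1, 42, 56, 211, 219, 29, 17, 130, 131, 9, 83, 71, 96]
top 0.1 [335, 400, 497, 193, 221, 8, 19, 12, 11, 58, 60, 99, 100]
top 0.2 [335, 506, 503, 38, 4, 4, 16, 8, 22, 58, 60, 98, 124]
top 0.3 [-741, -1, 4, 4, 4, 56, 37, 5, 24, 33, 59, 88, 99]
top 0.4 [-740, -741, -1, 64, 67, 158, 26, 11, 5, 72, 5, 4, 328]
top 0.5 [-740, -739, -1, 3, 36, 6, 5, 63, 4, 31, 731, 548, 437]
top 0.6 [-741, -741, -742, -1, 59, 73, 63, 166, 4, 724, 733, -1, -1]
247 ((359.4000549316406, 225.20004272460938), (8.944271087646484, 33.09380340576172), 26.56505012512207)
nan nan
0 [nan nan nan]
0 [nan nan nan]
0 [nan nan nan]
0 [nan nan nan]
0 [nan nan nan]<stdin>:19: RuntimeWarning: Mean of empty slice.
  ret = um.true_divide(
```

Call:
drive_tool:
  moves: [0,0,-1.2,0,87,0,0,-2.4,0,87,1.3,-0.65,-2.4,0,87,2.6,-1.3,-2.4,0,87,3.9,-1.95,-2.4,0,87]
  squeeze: 20

```text
time_s: 0.72
tool_pos: [0.3079, -0.5058, 0.3182]
tool_rot: [-180.0, 0.0, 15.9]
force: [0.3, -0.9, 0.5]
grip_width: 0.0871
grasp_force: 0.0
```

Call:
drive_tool:
  moves: [1.15,-0.6,0,0,87,2.3,-1.2,0,0,87,3.45,-1.8,0,0,87,4.1,-3,0,0,87,4.8,-4.2,0,0,87]

```text
time_s: 1.35
tool_pos: [0.4457, -0.2913, 0.3178]
tool_rot: [-180.0, 0.0, 15.9]
force: [1.7, 0.2, 1.2]
grip_width: 0.0872
grasp_force: 0.0
```

Call:
drive_tool:
  moves: [0.5,-1.4,0,0,87,1,-2.8,0,0,87,1.5,-4.2,0.2,0,87,2,-5.6,0.4,0,87,2.5,-7,0.6,0,87]

```text
time_s: 1.98
tool_pos: [0.4644, 0.0055, 0.2941]
tool_rot: [180.0, 0.0, 15.9]
force: [1.1, -0.9, 0.6]
grip_width: 0.0869
grasp_force: 0.0
```

Call:
drive_tool:
  moves: [0.5,-1.3,0.6,0,87,1,-2.6,1.2,0,87,1.59,-3.84,1.8,0,70,1.59,-3.84,3.1,0,50,1.59,-3.84,4.4,0,50]

```text
time_s: 2.6
tool_pos: [0.4837, 0.1695, 0.1171]
tool_rot: [180.0, -0.0, 16.0]
force: [-0.1, -1.3, -0.3]
grip_width: 0.0646
grasp_force: 0.0
```

Run:
```python
from h import *
im=[]
for n in("scene","top"):
    p,d=env.read_camera(n); np.savez("b_"+n,p=p,d=d)
    u,v=proj(n,[.484,.169,.08])[0].astype(int); c=p[max(v-50,0):v+50,max(u-66,0):u+66]; im.append(cv2.resize(c[:,:,::-1],(396,300),interpolation=cv2.INTER_CUBIC)); print(n,u,v)
cv2.imwrite("pics/b.png",np.hstack(im)); print(env.get_obs()["tool_pos"])
# driver: silhouettes of red handle in both original views -> planes -> axis line
L=[]
for n,w in(("top",(340,380,195,245)),("scene",(350,385,165,230))):
    p=np.load(n+".npz")["p"]; h=cv2.cvtColor(p,cv2.COLOR_RGB2HSV); m=((h[...,0]<10)|(h[...,0]>170))&(h[...,1]>110)&(h[...,2]>50)
    k=np.zeros_like(m); k[w[2]:w[3],w[0]:w[1]]=m[w[2]:w[3],w[0]:w[1]]
    uv=np.argwhere(k)[:,::-1].astype(np.float32); r=cv2.fitLine(uv,cv2.DIST_L2,0,.01,.01).ravel(); q=(uv-r[2:])@r[:2]
    o,d=rays(n,[r[2:]+r[:2]*q.min(),r[2:]+r[:2]*q.max()]); nn=np.cross(d[0],d[1]); nn/=np.linalg.norm(nn); L.append((o,nn)); print(n,k.sum(),r,q.min(),q.max())
(o1,n1),(o2,n2)=L; a=np.cross(n1,n2); a/=np.linalg.norm(a); a*=np.sign(a[2])
x0=np.linalg.solve([n1,n2,[0,0,1]],[n1@o1,n2@o2,.09]); print("axis",a.round(3),"at z=.09",x0.round(4),"yaw",np.degrees(np.arctan2(a[1],a[0])),"lean",np.degrees(np.arccos(a[2])))
```

```text
scene 229 261
top 199 216
[0.4791293  0.16723793 0.11319574]
top 247 [  0.44647565  -0.8947958  360.0162     223.8583    ] -18.022558 15.071974
scene 321 [2.0109160e-01 9.7957242e-01 3.6541122e+02 1.9176013e+02] -15.923067 19.769608
axis [ 0.645 -0.231  0.728] at z=.09 [ 0.4454 -0.2251  0.09  ] yaw -19.74039242058636 lean 43.26273853595478
```

View pics/b.png

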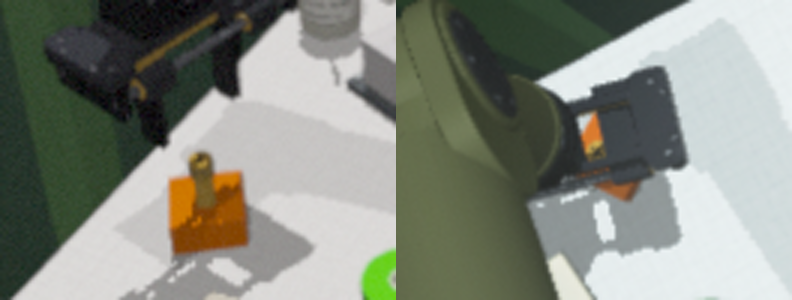

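The close crops show the open fingers above the plug: in the scene crop they are at (155,140) and (230,90) with the plug head at (200,160). In the top crop they sit either side of the head at (597,150).

Call:
drive_tool:
  moves: [0,0,0,0,50,0,0,0,0,50]

```text
time_s: 2.95
tool_pos: [0.4856, 0.1692, 0.121]
tool_rot: [180.0, -0.2, 15.9]
force: [0.1, -0.4, -0.1]
grip_width: 0.0501
grasp_force: 0.0
```

Run:
```python
from h import *
o=env.get_obs(); print(o["tool_pos"],o["joint_velocities"].round(2),o["force"],o["grip_width"])
```

```text
[0.48561821 0.16920861 0.12098425] [-0.03 -0.16  0.07  0.14  0.23 -0.23 -0.16] [ 0.12907422 -0.35728195 -0.14873943] 0.05009605990373656
```

Call:
drive_tool:
  moves: [0,0,0.6,0,50,0,0,1.1,0,50,0,0,1.4,0,50,0,0,1.55,0,50,0,0,1.55,0,40]

```text
time_s: 3.58
tool_pos: [0.4838, 0.1689, 0.0564]
tool_rot: [-180.0, 0.0, 15.9]
force: [-0.6, -0.0, 1.1]
grip_width: 0.0455
grasp_force: 0.0
```

Call:
drive_tool:
  moves: [0,0,0,0,30,0,0,0,0,10,0,0,0,0,10,0,0,0,0,10,0,0,0,0,10]

```text
time_s: 4.2
tool_pos: [0.4841, 0.1688, 0.0568]
tool_rot: [180.0, -0.0, 15.9]
force: [0.4, 0.4, 2.3]
grip_width: 0.0185
grasp_force: 20.0
```

Call:
drive_tool:
  moves: [0,0,-0.5,0,10,0,0,-1.25,0,10,0,0,-2.2,0,10,0,0,-2.5,0,10,0,0.9,-2.5,0,10]

```text
time_s: 4.82
tool_pos: [0.4937, 0.1371, 0.1583]
tool_rot: [-180.0, -0.2, 16.3]
force: [0.8, -0.3, -1.0]
grip_width: 0.0183
grasp_force: 20.0
```

Call:
drive_tool:
  moves: [-0.1,1.2,0,0,10,-0.2,2.4,0,0,10,-0.3,3.6,0,0,10,-0.37,4.5,0,0,10,-0.37,4.94,0,0,10]

```text
time_s: 5.45
tool_pos: [0.5333, -0.0623, 0.156]
tool_rot: [-180.0, 0.1, 15.7]
force: [0.4, 1.1, -0.7]
grip_width: 0.0184
grasp_force: 20.0
```

Call:
drive_tool:
  moves: [0,0,0,0,10,0,0,0,0,10,0,0,0,0,10]

```text
time_s: 5.82
tool_pos: [0.5335, -0.058, 0.1566]
tool_rot: [-180.0, -0.0, 16.1]
force: [0.1, 0.6, -2.2]
grip_width: 0.0182
grasp_force: 20.0
```

Run:
```python
from h import *
im=[]
for n in("scene","top"):
    p,d=env.read_camera(n); np.savez("c_"+n,p=p,d=d)
    u,v=proj(n,[.533,-.06,.1])[0].astype(int); c=p[max(v-50,0):v+50,max(u-66,0):u+66]; im.append(cv2.resize(c[:,:,::-1],(396,300),interpolation=cv2.INTER_CUBIC)); print(n,u,v)
cv2.imwrite("pics/c.png",np.hstack(im)); print(env.get_obs())
```

```text
scene 298 211
top 289 198
{'time_s': 5.925, 'qpos': array([ 39.88025857,  10.37838401, -39.9736765 , 103.06438377,
         7.12133278,  69.09052987, -76.14701924]), 'joint_velocities': array([ 0.3215785 ,  0.11270225,  0.36422079,  0.02831107,  0.20919145,
       -0.08510372,  0.10942527]), 'effort': array([-3.30926897e-02, -3.33367717e+01, -3.57258528e+00, -3.00336277e+01,
       -4.84143372e-02, -6.39536418e-02, -2.03865391e-03]), 'tool_pos': array([ 0.5336064 , -0.05867742,  0.15664223]), 'tool_rot': array([ 1.79994786e+02, -2.72616294e-03,  1.60343244e+01]), 'force': array([-0.02548146, -0.35796466, -0.67470482]), 'wrist_torque': array([-0.00860948, -0.01682217, -0.06260039]), 'grasp_force': 19.99988704919815, 'grip_width': 0.01809605370426107}
```

View pics/c.png

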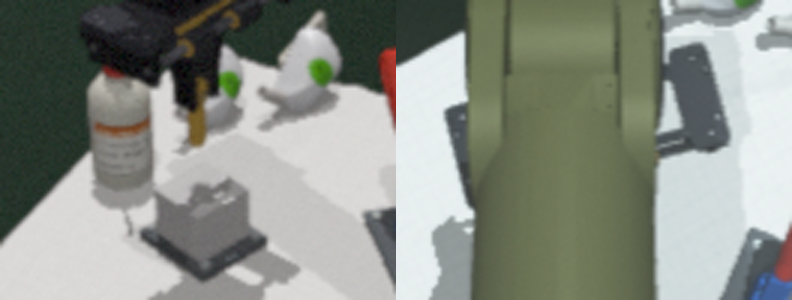

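The scene crop shows the plug shank hanging from about (199,110) to (196,140), nearly vertical, above the fixture at (205,195). The top view is blocked by the arm.

Run:
```python
from h import *
p=np.load("c_scene.npz")["p"]; h=cv2.cvtColor(p,cv2.COLOR_RGB2HSV)
k=(h[...,0]>12)&(h[...,0]<32)&(h[...,1]>90)&(h[...,2]>50)
w=np.zeros_like(k); w[185:225,285:312]=k[185:225,285:312]
for v in range(185,225):
    u=np.flatnonzero(w[v]); 
    if len(u): print(v,u.min(),u.max(),u.mean().round(2),end="; ")
print()
t=np.array([.5336,-.0587,.1566])
for z in (0,-.01,-.02,-.03,-.045): print(proj("scene",t+[0,0,z]).round(2),end=" ")
g=cv2.cvtColor(np.load("scene.npz")["p"],cv2.COLOR_RGB2GRAY); print(proj("scene",[.5335,-.06,.06])); print(g[216:236,286:312])
```

```text
187 297 300 298.5; 188 297 300 298.5; 189 297 301 299.0; 190 297 301 299.0; 191 297 300 298.5; 192 297 299 298.0; 193 297 299 298.0; 194 298 299 298.5; 195 298 299 298.5; 196 297 299 298.0; 197 297 299 298.0; 198 295 299 297.0; 199 295 299 297.0; 200 295 299 297.0; 201 295 299 297.0; 202 295 299 297.0; 203 295 300 297.5; 204 295 300 297.5; 205 295 299 297.0; 206 295 299 297.0; 207 295 299 297.0; 208 296 299 297.5; 
[[297.57 193.43]] [[297.71 196.68]] [[297.86 199.89]] [[298.   203.08]] [[298.21 207.81]] [[299.33913805 223.45763721]]
[[215 215 214 216 215 215 216 216 215 215 214 210 208 208 211 210 210 213
  215 215 217 216 217 217 216 216]
 [217 215 216 217 216 217 214 215 212 210 208 209 209 210 209 209 208 207
  211 212 214 215 214 214 216 215]
 [216 215 216 215 215 216 213 211 209 208 210 209 210 210 210 206 207 206
  208 209 212 214 215 214 215 216]
 [216 215 215 214 214 213 210 208 210 210 209 210 209 206 209 206 207 208
  208 209 209 211 214 215 215 216]
 [216 215 212 212 209 209 208 209 211 210 209 209 207 206 206 206 206 208
  208 211 208 208 209 213 215 215]
 [213 211 210 20
[... 919 characters left out ...]
10 207 204
  197 180 147 123 114 114 116 113]
 [111 114 115 114 114 124 152 181 197 204 209 210 209 208 209 207 204 181
  147 127 112 109 113 114 113 111]
 [111 113 113 114 114 114 117 135 168 193 205 208 209 208 204 197 178 143
  116 112 113 112 114 112 110 115]
 [112 110 114 114 115 112 112 115 125 160 188 202 202 196 178 147 127 117
  111 108 113 111 114 113 112 114]
 [115 115 115 114 112 113 113 112 114 120 142 176 175 147 122 115 116 112
  114 113 111 113 113 116 112 113]
 [114 114 115 113 113 114 114 114 117 115 115 124 124 116 111 112 115 110
  115 113 112 113 110 110 112 114]
 [116 112 113 112 113 112 114 112 113 114 113 114 113 112 112 113 111 113
  110 110 112 111 114 111 112 111]]
```

Call:
drive_tool:
  moves: [0,0,0.5,0,10,0,0,0.9,0,10,0,0,1.1,0,10,0,0,1.25,0,10,0,0,1.4,0,10]

```text
time_s: 6.55
tool_pos: [0.534, -0.06, 0.1005]
tool_rot: [180.0, -0.0, 15.9]
force: [-0.3, -0.6, -0.2]
grip_width: 0.0182
grasp_force: 20.0
```

Call:
drive_tool:
  moves: [0,0,0.1,0,10,0,0,0.2,0,10,0,0,0.3,0,10]

```text
time_s: 6.92
tool_pos: [0.5338, -0.06, 0.0884]
tool_rot: [180.0, -0.0, 15.9]
force: [0.2, 0.8, -1.3]
grip_width: 0.0183
grasp_force: 20.0
```

Call:
drive_tool:
  moves: [0,0,0.2,0,10,0,0,0.4,0,10,0,0,0.55,0,10,0,0,0.62,0,10,0,0,0.62,0,10]

```text
time_s: 7.55
tool_pos: [0.5335, -0.0599, 0.0635]
tool_rot: [-180.0, 0.0, 15.9]
force: [0.2, 0.1, -1.2]
grip_width: 0.0183
grasp_force: 20.0
```

Seated to within about 2 mm, without any force. I'll release it, let it drop, and rise straight up.

Call:
drive_tool:
  moves: [0,0,0,0,30,0,0,0,0,45,0,0,0,0,45,0,0,-0.3,0,45,0,0,-0.9,0,45]

```text
time_s: 8.18
tool_pos: [0.533, -0.0598, 0.1]
tool_rot: [-180.0, 0.1, 15.9]
force: [0.3, 0.1, 0.2]
grip_width: 0.0448
grasp_force: 0.0
```

Call:
drive_tool:
  moves: [0,0,-1.4,0,45,0,0,-2.8,0,60,0,0,-4.2,0,80,0,1.2,-4.4,0,80,0,2.4,-4.4,0,80]

```text
time_s: 8.8
tool_pos: [0.5613, -0.153, 0.279]
tool_rot: [179.8, -0.2, 16.0]
force: [-0.3, -0.5, -0.7]
grip_width: 0.0757
grasp_force: 0.0
```

Run:
```python
from h import *
im=[]
for n in("scene","top"):
    p,d=env.read_camera(n); np.savez("d_"+n,p=p,d=d)
    u,v=proj(n,[.50,-.13,.08])[0].astype(int); c=p[max(v-60,0):v+60,max(u-80,0):u+80]; im.append(cv2.resize(c[:,:,::-1],(400,300),interpolation=cv2.INTER_CUBIC)); print(n,u,v)
    P=cloud(n,d).reshape(-1,3); k=(np.hypot(P[:,0]-.5335,P[:,1]+.06)<.016)&(P[:,2]>.066)&(P[:,2]<.1); print(k.sum(),P[k].mean(0),np.percentile(P[k,2],[50,90]) if k.any() else "")
cv2.imwrite("pics/d.png",np.hstack(im)); print(env.get_obs()["tool_pos"])
```

```text
scene 328 214
46 [ 0.5317986  -0.05522445  0.07454778] [0.07535669 0.07846971]
top 317 212
50 [ 0.53338892 -0.06063002  0.07765964] [0.07779421 0.08085871]
[ 0.55995484 -0.15966858  0.27602825]
```

View pics/d.png

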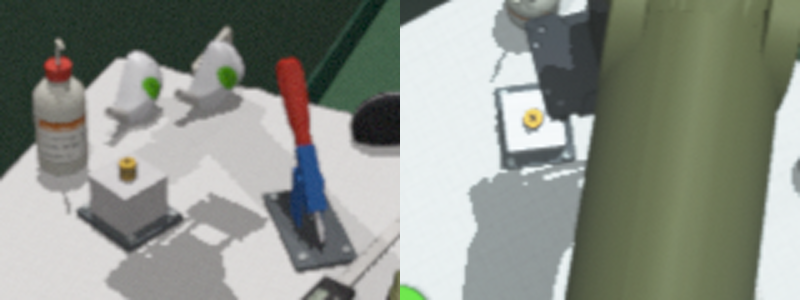

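The plug is home: in the scene crop its head sits flush on the fixture at (128,168), and in the top crop at (532,118). The depth reading puts its top at z = 0.078. Next I measure the stand and driver.

Run:
```python
from h import *
def run(f,n,w,fn):
    p=np.load(f)["p"]; h=cv2.cvtColor(p,cv2.COLOR_RGB2HSV).astype(int); m=fn(h[...,0],h[...,1],h[...,2])
    k=np.zeros(m.shape,np.uint8); k[w[2]:w[3],w[0]:w[1]]=m[w[2]:w[3],w[0]:w[1]]
    nl,l,s,_=cv2.connectedComponentsWithStats(k); i=1+np.argmax(s[1:,4]); return np.argwhere(l==i)[:,::-1].astype(np.float32)
red=lambda H,S,V:((H<10)|(H>170))&(S>110)&(V>50)
for f,n,w in(("top.npz","top",(318,385,200,282)),("scene.npz","scene",(345,400,215,270))):
    uv=run(f,n,w,lambda H,S,V:((S<110)&(V<140)&(V>30))|((H>95)&(H<130)&(S>60)))
    P=onz(n,uv,.008)[:,:2]; r=cv2.minAreaRect(P.astype(np.float32)); print(n,"plate",len(uv),r, cv2.boxPoints(r).round(3).tolist())
    im=np.load(f)["p"].copy()
uv=run("top.npz","top",(340,380,195,245),red); r=cv2.minAreaRect(uv); b=cv2.boxPoints(r); l=cv2.fitLine(uv,cv2.DIST_L2,0,.01,.01).ravel(); q=(uv-l[2:])@l[:2]
e=[l[2:]+l[:2]*q.min(),l[2:]+l[:2]*q.max()]; e.sort(key=lambda a:-a[1]); A=onz("top",e[0],.09)[0]; B=onz("top",e[1],.157)[0]; print("handle",A,B,np.degrees(np.arctan2(*(B-A)[1::-1])),np.hypot(*(B-A)[:2]))
uv=run("scene.npz","scene",(350,385,165,230),red); l=cv2.fitLine(uv,cv2.DIST_L2,0,.01,.01).ravel()
for z in(.09,.12,.157):
    # point of the top-view axis plane seen on the scene line
    print(z,proj("scene",A+(B-A)*(z-.09)/.067), l)
uv=run("top.npz","top",(325,385,200,282),lambda H,S,V:(H>100)&(H<128)&(S>110)); P=onz("top",uv,.06); l=cv2.fitLine(P[:,:2].astype(np.float32),cv2.DIST_L2,0,.01,.01).ravel(); print("blue",len(uv),l,np.degrees(np.arctan2(l[1],l[0])))
```

```text
top plate 897 ((0.4142302870750427, -0.20821800827980042), (0.06350825726985931, 0.1478678435087204), 67.79994201660156) [[0.33399999141693115, -0.20999999344348907], [0.47099998593330383, -0.26600000262260437], [0.4950000047683716, -0.2070000022649765], [0.3580000102519989, -0.1509999930858612]]
scene plate 920 ((0.430372029542923, -0.21589186787605286), (0.07634741067886353, 0.2009580135345459), 63.174129486083984) [[0.3230000138282776, -0.20499999821186066], [0.503000020980835, -0.29499998688697815], [0.5370000004768372, -0.22699999809265137], [0.3580000102519989, -0.13600000739097595]]
handle [ 0.43155786 -0.21839743  0.09      ] [ 0.50125146 -0.24474334  0.157     ] -20.707838539182156 0.07450708236999196
0.09 [[370.27062889 212.13050211]] [2.0109160e-01 9.7957242e-01 3.6541122e+02 1.9176013e+02]
0.12 [[366.71408709 195.90418213]] [2.0109160e-01 9.7957242e-01 3.6541122e+02 1.9176013e+02]
0.157 [[362.38753675 176.2137201 ]] [2.0109160e-01 9.7957242e-01 3.6541122e+02 1.9176013e+02]
blue 192 [ 0.9066641  -0.42185333  0.4083178  -0.20730759] -24.95165
```

Call:
drive_tool:
  moves: [-0.7,0.35,0,0.9,87,-1.4,0.7,0,1.8,87,-2.1,1.05,0.4,2.7,87,-2.68,1.36,1,3.6,87,-2.68,1.36,1.4,3.74,87]

```text
time_s: 9.52
tool_pos: [0.4702, -0.2355, 0.2194]
tool_rot: [179.9, 0.0, -21.7]
force: [0.2, 0.3, 0.7]
grip_width: 0.0869
grasp_force: 0.0
```

Call:
drive_tool:
  moves: [0,0,0,0,87,0,0,0,0,87,0,0,0,0,87]

```text
time_s: 9.9
tool_pos: [0.473, -0.2333, 0.2207]
tool_rot: [-180.0, -0.1, -21.3]
force: [-0.7, 0.2, -0.1]
grip_width: 0.0868
grasp_force: 0.0
```

Run:
```python
from h import *
im=[]
for n in("scene","top"):
    p,d=env.read_camera(n); np.savez("e_"+n,p=p,d=d)
    u,v=proj(n,[.47,-.234,.15])[0].astype(int); c=p[max(v-60,0):v+60,max(u-80,0):u+80]; im.append(cv2.resize(c[:,:,::-1],(400,300),interpolation=cv2.INTER_CUBIC)); print(n,u,v)
cv2.imwrite("pics/e.png",np.hstack(im)); o=env.get_obs(); print(o["tool_pos"],o["tool_rot"],o["qpos"].round(0))
t=o["tool_pos"]; y=np.radians(o["tool_rot"][2]); ty=np.array([np.sin(y),-np.cos(y),0])
print([proj("scene",t+s*.0435*ty).round(1).tolist() for s in(-1,0,1)])
```

```text
scene 366 184
top 361 223
[ 0.47256688 -0.23361412  0.22037638] [ 1.79998447e+02 -6.22645606e-02 -2.14041831e+01] [ 52.   5. -30. 100.   3.  76. -90.]
[[[350.7, 163.4]], [[366.9, 161.3]], [[383.0, 159.2]]]
```

View pics/e.png

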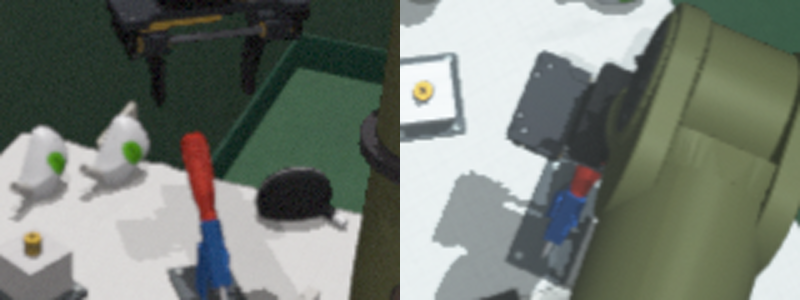

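In the scene crop the fingers are at (157,100) and (249,92), straddling the red handle at (200,165). I'll lower and grip.

Call:
drive_tool:
  moves: [0,0,0.7,0,87,0,0,1.4,0,87,0,0,2.1,0,87,0,0,2.5,0,87,0,0,2.68,0,80]

```text
time_s: 10.62
tool_pos: [0.4718, -0.2338, 0.112]
tool_rot: [-180.0, 0.0, -21.5]
force: [0.2, 0.2, 0.4]
grip_width: 0.0832
grasp_force: 0.0
```

Call:
drive_tool:
  moves: [0,0,0,0,55,0,0,0,0,40,0,0,0,0,15,0,0,0,0,15,0,0,0,0,15]
  squeeze: 25

```text
time_s: 11.25
tool_pos: [0.4719, -0.2341, 0.1128]
tool_rot: [180.0, -0.0, -21.5]
force: [-0.3, -0.2, 0.7]
grip_width: 0.038
grasp_force: 0.0
```

Call:
drive_tool:
  moves: [0,0,0,0,15,0,0,0,0,15,0,0,0,0,15]

```text
time_s: 11.62
tool_pos: [0.4719, -0.234, 0.1126]
tool_rot: [180.0, -0.0, -21.5]
force: [0.5, 0.7, 0.7]
grip_width: 0.0288
grasp_force: 25.0
```

Call:
drive_tool:
  moves: [0.15,0,-0.15,0,15,0.4,0,-0.4,0,15,0.7,0,-0.7,0,15,1,0,-1,0,15,1.3,0,-1.3,0,15]

```text
time_s: 12.25
tool_pos: [0.5215, -0.2536, 0.1656]
tool_rot: [-180.0, -0.1, -21.5]
force: [-0.1, -1.1, -0.1]
grip_width: 0.0287
grasp_force: 25.0
```

Call:
drive_tool:
  moves: [0.3,0,-0.3,0,15,0.6,0,-0.6,0,15,0.9,0,-0.95,0,15,0.9,0,-1.25,0,15,0.9,0,-1.25,0,15]

```text
time_s: 12.88
tool_pos: [0.5543, -0.2663, 0.2159]
tool_rot: [180.0, -0.1, -21.5]
force: [-0.2, -0.3, -0.8]
grip_width: 0.0286
grasp_force: 25.0
```

```bash
cat > pose.py <<'E'
from h import *
import sys
def look(tag):
    o=env.get_obs(); t=o["tool_pos"]; print(t,o["tool_rot"],o["force"].round(1),o["grip_width"],o["grasp_force"])
    p,d=env.read_camera("scene"); u,v=proj("scene",t)[0].astype(int); u0=max(u-80,0); v0=max(v-50,0)
    cv2.imwrite(f"pics/{tag}.png",cv2.resize(p[v0:v0+120,u0:u0+160,::-1],(640,480),interpolation=cv2.INTER_CUBIC)); print("crop org",u0,v0,"x4; tcp px",u,v)
    h=cv2.cvtColor(p,cv2.COLOR_RGB2HSV); m=((h[...,0]<10)|(h[...,0]>170))&(h[...,1]>110)&(h[...,2]>50)
    k=np.zeros(m.shape,np.uint8); k[v-40:v+60,u-30:u+30]=m[v-40:v+60,u-30:u+30]
    uv=np.argwhere(k)[:,::-1].astype(np.float32); l=cv2.fitLine(uv,cv2.DIST_L2,0,.01,.01).ravel(); q=(uv-l[2:])@l[:2]
    print(len(uv),"handle px",l[2:]+l[:2]*q.min(),l[2:]+l[:2]*q.max())
    # intersect the handle's image plane with the tool's vertical x-z plane through the TCP
    e=[l[2:]+l[:2]*q.min(),l[2:]+l[:2]*q.max()]; og,dd=rays("scene",e); y=np.radians(o["tool_rot"][2]); ty=np.array([np.sin(y),-np.cos(y),0])
    X=og+dd*(((t-og)@ty)/(dd@ty))[:,None]; X=X[np.argsort(X[:,2])]; a=X[1]-X[0]; tx=np.array([np.cos(y),np.sin(y),0])
    print("ends",X.round(4).tolist(),"len",np.linalg.norm(a),"lean deg",np.degrees(np.arctan2(a@tx,a[2])))
if __name__=="__main__": look(sys.argv[1])
E
python3 pose.py f
```

```text
[ 0.55434814 -0.26629723  0.21588354] [ 1.79988666e+02 -1.09546761e-01 -2.14766802e+01] [-0.2 -0.3 -0.8] 0.028558932139870312 24.995359437307343
crop org 277 96 x4; tcp px 357 146
317 handle px [355.6301  127.91246] [360.41586 162.35902]
ends [[0.5226, -0.2538, 0.1868], [0.5711, -0.2729, 0.2645]] len 0.09348583847140386 lean deg 33.81689647976146
```

View pics/f.png

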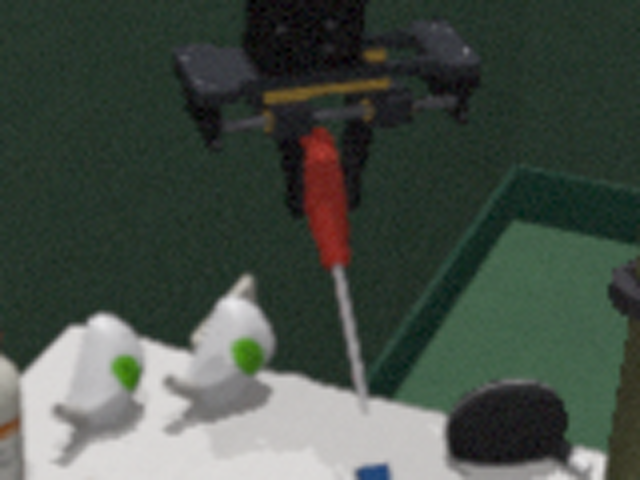

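In the crop the red handle sits in the fingers from (318,130) to (340,262), with the tip at (365,410), clear of the blue sleeve. I'll loosen the grip so the handle can swing.

Call:
drive_tool:
  moves: [0,0,-0.5,0,15,0,0,-0.5,0,15]
  squeeze: 25

```text
time_s: 13.18
tool_pos: [0.5546, -0.2665, 0.2369]
tool_rot: [180.0, -0.2, -21.5]
force: [0.7, 0.1, -2.1]
grip_width: 0.0288
grasp_force: 25.0
```

Call:
drive_tool:
  moves: [0,0,-0.5,0,15,0,0,-0.5,0,15]
  squeeze: 5

```text
time_s: 13.42
tool_pos: [0.5548, -0.2665, 0.257]
tool_rot: [180.0, -0.2, -21.5]
force: [0.0, 1.2, -1.2]
grip_width: 0.0288
grasp_force: 5.0
```

```bash
python3 pose.py g
```

```text
[ 0.55478038 -0.26652009  0.25695484] [179.97346564  -0.21755917 -21.48510594] [ 0.   1.2 -1.2] 0.028769959978302957 4.999935794330668
crop org 277 83 x4; tcp px 357 133
341 handle px [355.70578 113.88987] [361.13254 148.66724]
ends [[0.5213, -0.2534, 0.2293], [0.5741, -0.2741, 0.304]] len 0.0938165918146895 lean deg 37.18382463311188
```

Call:
drive_tool:
  moves: [0,0,0,0,15,0,0,0,0,15,0,0,0,0,15]
  squeeze: 3

```text
time_s: 13.85
tool_pos: [0.5535, -0.2661, 0.2541]
tool_rot: [-180.0, 0.0, -21.5]
force: [0.3, -0.0, -0.8]
grip_width: 0.0289
grasp_force: 3.0
```

```bash
python3 pose.py g2
```

```text
[ 0.55351808 -0.26614703  0.25408905] [-1.79998069e+02  4.49299275e-02 -2.14823466e+01] [ 0.3 -0.  -0.8] 0.028942962743580897 2.99998758622678
crop org 277 84 x4; tcp px 357 134
334 handle px [355.80414 114.87397] [361.27805 149.7997 ]
ends [[0.5201, -0.253, 0.2265], [0.5733, -0.2739, 0.3015]] len 0.09429380333767415 lean deg 37.3215884934538
```

Call:
drive_tool:
  moves: [0.5,0,0,0,15,0.5,0,0.8,0,15,0.5,0,1.5,0,15,0.5,0,2,0,15,0.5,0,2.2,0,15]
  squeeze: 15

```text
time_s: 14.52
tool_pos: [0.5718, -0.2734, 0.1652]
tool_rot: [-180.0, 0.1, -21.5]
force: [-0.1, 0.4, -0.9]
grip_width: 0.0287
grasp_force: 15.0
```

Call:
drive_tool:
  moves: [-0.3,0,0,0,15,-0.6,0,0,0,15,-0.8,0,0,0,15,-1.1,0,0,0,15,-1.4,0,0,0,15]
  squeeze: 7

```text
time_s: 15.15
tool_pos: [0.5198, -0.2529, 0.167]
tool_rot: [180.0, -0.1, -21.5]
force: [1.0, -0.1, -0.6]
grip_width: 0.0295
grasp_force: 7.0
```

```bash
python3 pose.py i
```

```text
[ 0.51978398 -0.25289565  0.16699424] [ 1.79981242e+02 -6.96465893e-02 -2.14839588e+01] [ 1.  -0.1 -0.6] 0.029468184283318728 7.000212697457755
crop org 280 119 x4; tcp px 360 169
329 handle px [359.6279  149.93204] [363.45294 185.27565]
ends [[0.4918, -0.2419, 0.1341], [0.5331, -0.2581, 0.2187]] len 0.09559800470335553 lean deg 27.651450113624374
```

View pics/i.png

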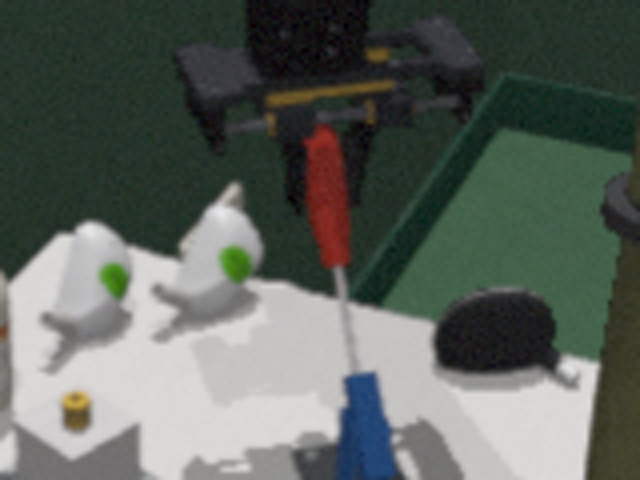

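The crop shows the shaft passing behind the sleeve's far edge at (355,375), and the handle is already more upright. The pivot works, so I keep pulling.

Call:
drive_tool:
  moves: [-0.3,0,0,0,15,-0.6,0,0,0,15,-0.9,0,0,0,15,-1.2,0,0,0,15,-1.4,0,0,0,15]

```text
time_s: 15.82
tool_pos: [0.4675, -0.2324, 0.1667]
tool_rot: [180.0, -0.0, -21.5]
force: [0.4, -0.4, -0.2]
grip_width: 0.0292
grasp_force: 7.0
```

```bash
python3 pose.py j
```

```text
[ 0.46749216 -0.23235887  0.16674318] [ 1.79979123e+02 -2.87635484e-02 -2.14916646e+01] [ 0.4 -0.4 -0.2] 0.029167458788483588 7.000132076209411
crop org 286 130 x4; tcp px 366 180
321 handle px [367.36182 195.00499] [367.4903  159.99446]
ends [[0.459, -0.229, 0.1254], [0.4706, -0.2336, 0.2251]] len 0.1004986648592279 lean deg 7.173855573091646
```

Call:
drive_tool:
  moves: [-0.3,0,0,0,15,-0.55,0,0,0,15,-0.68,0,0,0,15,-0.68,0,0,0,15,-0.2,0,0,0,15]

```text
time_s: 16.5
tool_pos: [0.4595, -0.2295, 0.1663]
tool_rot: [179.9, 0.1, -21.5]
force: [0.7, -0.5, -0.8]
grip_width: 0.0289
grasp_force: 7.0
```

Call:
drive_tool:
  moves: [0,0,0,0,15,0,0,-0.7,0,15,0,0,-1.7,0,15,0,0,-2.7,0,15,0,0,-2.7,0,15]
  squeeze: 25

```text
time_s: 17.12
tool_pos: [0.4617, -0.2299, 0.2776]
tool_rot: [179.9, -0.3, -21.5]
force: [0.4, 0.3, -1.6]
grip_width: 0.0288
grasp_force: 25.0
```

```bash
python3 pose.py k
python3 - <<'E'
from h import *
t=np.array(env.get_obs()["tool_pos"])
for z in(.06,.02,-.04,-.08,-.12,-.146): print(z,proj("scene",t+[0,0,z]).round(1))
E
```

```text
[ 0.46168371 -0.229871    0.27756985] [179.93652096  -0.26700517 -21.47317387] [ 0.4  0.3 -1.6] 0.028785806585285158 24.99994986690581
crop org 289 93 x4; tcp px 369 143
357 handle px [368.06442 158.21591] [370.6832   121.048134]
ends [[0.4667, -0.2319, 0.2328], [0.4611, -0.2296, 0.3392]] len 0.10661918105846038 lean deg -3.2400344432925796
0.06 [[370.7 122.6]]
0.02 [[370.  137.3]]
-0.04 [[368.9 158.5]]
-0.08 [[368.2 172.1]]
-0.12 [[367.6 185.2]]
-0.146 [[367.2 193.4]]
```

View pics/k.png

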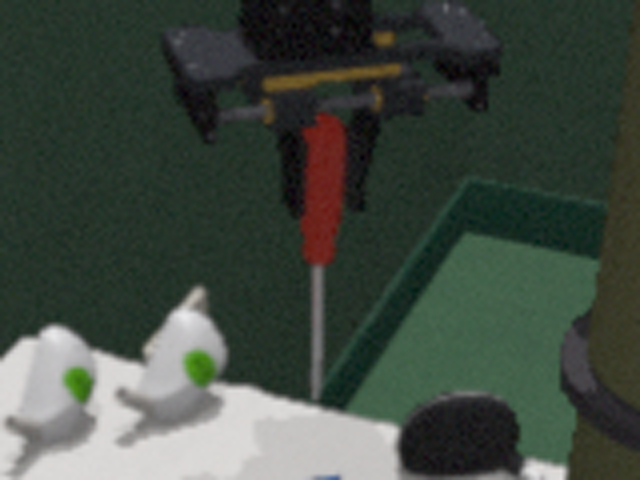

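The crop shows the driver hanging nearly vertical, with the shaft from (318,268) to (317,398). I'll check the lean from the depth of the handle's pixels.

```bash
cat > lean.py <<'E'
from h import *
o=env.get_obs(); t=o["tool_pos"]; yw=np.radians(o["tool_rot"][2]); tx=np.array([np.cos(yw),np.sin(yw),0]); ty=np.array([tx[1],-tx[0],0])
A=[]
for _ in range(3):
    p,d=env.read_camera("scene"); C=cloud("scene",d); h=cv2.cvtColor(p,cv2.COLOR_RGB2HSV)
    u,v=proj("scene",t)[0].astype(int); k=((h[...,0]<10)|(h[...,0]>170))&(h[...,1]>110)&(h[...,2]>50)
    w=np.zeros(k.shape,np.uint8); w[v-40:v+60,u-30:u+30]=k[v-40:v+60,u-30:u+30]; w=cv2.erode(w,np.ones((3,3)))>0
    P=C[w]; P=P[np.linalg.norm(P-t,axis=1)<.09]; A.append(P)
P=np.vstack(A); c=P.mean(0); a=np.linalg.svd(P-c)[2][0]; a*=np.sign(a[2])
print(len(P),"centre",c.round(4),"axis",a.round(3),"lean fwd",np.degrees(np.arctan2(a@tx,a[2])).round(1),"side",np.degrees(np.arctan2(a@ty,a[2])).round(1))
# shaft: grey pixels below the handle, by depth near the tool
z=np.nan_to_num(C[...,2],nan=9); m=(np.hypot(C[...,0]-t[0],C[...,1]-t[1])<.04)&(z<t[2]-.05)&(z>t[2]-.2)
Q=C[m]; print("shaft",len(Q)); 
if len(Q)>10:
    f=np.polyfit(Q[:,2],(Q-t)@tx,1); g=np.polyfit(Q[:,2],(Q-t)@ty,1); print("slopes deg",np.degrees(np.arctan(f[0])).round(1),np.degrees(np.arctan(g[0])).round(1),"zmin",Q[:,2].min(),"tip off x,y",np.polyval(f,Q[:,2].min()),np.polyval(g,Q[:,2].min()))
print(t,o["grasp_force"])
E
python3 lean.py
```

```text
777 centre [ 0.4566 -0.2257  0.2881] axis [ 0.032 -0.054  0.998] lean fwd 2.8 side 2.2
shaft 89
slopes deg 13.1 1.7 zmin 0.07822314298012578 tip off x,y -0.030770074354135844 -0.005942183910934739
[ 0.46066378 -0.22953355  0.2753691 ] 24.999830927699804
```

Call:
drive_tool:
  moves: [0.05,-0.5,0,0,15,0.1,-1.3,0,0,15,0.15,-2.2,0,0,15,0.2,-3.1,0,0,15,0.26,-3.9,0,0,15]

```text
time_s: 17.95
tool_pos: [0.5269, -0.0868, 0.273]
tool_rot: [180.0, 0.2, -21.4]
force: [-0.1, -0.1, -0.9]
grip_width: 0.029
grasp_force: 25.0
```

Call:
drive_tool:
  moves: [0,-0.5,0.1,0,15,0,-0.7,0.3,0,15,0,-0.7,0.45,0,15,0,-0.7,0.45,0,15,0,-0.7,0.45,0,15]

```text
time_s: 18.58
tool_pos: [0.5375, -0.0633, 0.2565]
tool_rot: [180.0, -0.0, -21.6]
force: [-0.3, 0.3, -1.1]
grip_width: 0.0289
grasp_force: 25.0
```

Call:
drive_tool:
  moves: [0,0,0,0,15,0,0,0,0,15,0,0,0,0,15,0,0,0,0,15]

```text
time_s: 19.08
tool_pos: [0.5377, -0.0622, 0.2566]
tool_rot: [180.0, -0.0, -21.5]
force: [0.7, 0.4, -1.3]
grip_width: 0.0288
grasp_force: 25.0
```

```bash
python3 lean.py
python3 - <<'E'
from h import *
p,d=env.read_camera("scene"); np.savez("l",p=p,d=d); u,v=proj("scene",[.5334,-.0605,.12])[0].astype(int); u0,v0=u-60,v-50
cv2.imwrite("pics/l.png",cv2.resize(p[v0:v0+90,u0:u0+120,::-1],(720,540),interpolation=cv2.INTER_CUBIC)); print(u0,v0,[((proj("scene",[.5334,-.0605,z])[0]-[u0,v0])*6).round().tolist() for z in(.078,.088,.108,.138)])
E
```

```text
911 centre [ 0.5347 -0.0591  0.2729] axis [ 0.066 -0.032  0.997] lean fwd 4.2 side 0.3
shaft 365
slopes deg 2.9 0.4 zmin 0.05659112043013648 tip off x,y -0.008337836414485706 -0.00285411277329939
[ 0.53773651 -0.06218844  0.25658891] 24.99985605943948
238 154 [[368.0, 384.0], [367.0, 366.0], [365.0, 328.0], [363.0, 271.0]]
```

View pics/l.png

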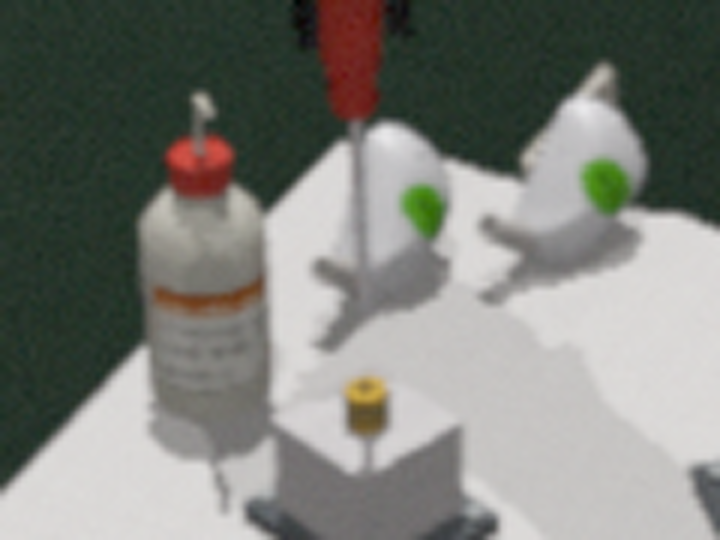

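The crop shows the screwdriver upright, its tip at (366,310) directly above the plug's head at (366,385). It leans about 3–4° and the tip is roughly 35 mm clear, all inside the limits, so I hand it in.

```bash
python3 -c "
from cell import env
print(env.sign_off())"
```

```text
the job is handed in; nothing more can be done
None
```

I handed the job in with the plug home in the fixture bore and the upright screwdriver held about 3–4 cm above the middle of its head; the hand-in gave no verdict, but my last camera check put everything within the limits.

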